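Set the trip carriage of a rail so that its limit switch just clicks, and lock it

ROBOT

A 6-joint arm with a two-finger parallel gripper is mounted at the origin on a cart in front of the work surface, level with it; the furniture and walls round the work are solid. World frame = base frame: x ahead of the robot, y to its left, z up, the work surface at z = 0. Lengths are in m, angles in rad, forces in N, time in s.
With the tool pointing down it reaches from about 0.2 to 0.875 m from the base axis. Payload 3.4 kg.
Tool frame: the origin (TCP) lies midway between the tips of the shut fingers; the grasp point (between the pads) lies 19 mm behind it; z points along the fingers, y is the direction in which the jaws open and shut (so a half turn about z gives the same grasp; the last joint's range is limited). The gripper opens to 94 mm and grips with 3 to 60 N. Pads are 16 mm wide; open, the fingers measure 119 mm over their backs; the gripper's body (75 mm by 177 mm) begins 78 mm behind the grasp point.
Start: joints at [-1.382, 0.276, 1.505, -0, 1.361, -0.121], TCP at [0.175, -0.548, 0.205] pointing down, gripper open.
Joint ranges: [-2.89, 2.89], [-0.75, 2.08], [0.22, 2.7], [-1.18, 4.32], [0.11, 2.71], [-2.7, 2.7]. Speed limits (rad/s): [2.57, 2.57, 3.14, 3.14, 3.14, 3.14].

INTERFACE

Orientations are given as a 3x3 rotation matrix whose columns are the frame's x, y, z axes.
In Python, from cell import arm gives the robot as it stands.
- The arm moves only by the tool carry_out, never from a script. Its argument "moves" is a list of rows, each a list of 2 entries, a list of its own where there are three numbers: the shift along the tool's x, y, z scaled (see below), then the turn about the tool's z scaled (see below). A call has 1 to 20 rows; each row shifts and turns the commanded pose from where the row before left it, along the tool's axes as they then stand; what a row does not reach is not made up. The controller multiplies each number of a shift by 0.05 m and each number of a turn by 0.1 rad. A row lasts 1/10 s, in which the tool goes at most 50 mm and 8.59 degrees, less where a joint would pass 70% of its speed; a pose out of reach is approached as far as the arm can. A call with a number of a shift or a turn outside -1 to 1 is refused whole. A call with a gripper value outside its range is refused whole. "gripper" is the gripper's target within -1 to 1 (fully open at 1, half-way at 0, shut at -1), set as the call begins (left out, the last holds). The fingers move at their own pace and stop on an object; the grip force is fixed at half the most. Time passes only in rows, so rows that do not move let the fingers close. It gives the time, the measured TCP pose, the force and the opening at its end, in the units of the state.
- arm.sense(): the state, without advancing time (a new reading comes with each control period).
- arm.get_image(name): name is "scene" or "top" or "wrist"; returns (picture, depth): 384x512x3 uint8, blue, green, red; 384x512 float32, m along the optical axis (not along the pixel's ray), 0 where there is no reading.
- arm.get_calibration(name): a dict with "vertical_fov" (degrees; the focal length in pixels is half the picture's height over the tangent of half this angle, whatever the lens; pixels are square), "cx", "cy" (the principal point, pixels), "origin" and "attitude" of the camera in the world. Camera axes: x right, y up, looking along -z (the intrinsics and any distortion apply to the point x, -y, -z); pixel columns grow to the right and rows downward; lengths in m; the calibration is good to about 2 mm. A picture is of the moment at which its call begins: read the wrist's pose just before it. get_calibration takes no time and is no camera call; for the wrist camera it gives the pose at the moment of the call.
- arm.finish_job(): hands the job in, once; it reports no verdict.
The state is a dict: "t": time; "q": joint angles; "joint_vel": joint speeds; "tau": joint torques, N m; "tool_pos": TCP position; "eef_rot": TCP orientation; "force": force on the tool from outside, world axes, zero at the start; "torque": the same for the moment, N m; "width": finger opening in m.
Only numpy, scipy, OpenCV 4.12 (cv2) and the standard library are available. Lean on these libraries where they do the work, as an engineer would, in place of code of your own. Each camera call takes 0.05 s, during which the arm holds its last target.

TASK

Slide the carriage along the rail against the switch's roller arm until the switch just clicks, which it does as the arm comes upright, and no further: the arm must never be pushed clearly past upright. Leave the carriage there, then press its raised cam lever down fully level to lock it, with the switch still clicked. Leave the screwdriver, pliers and tape that lie beside the rail where they are.

Things in the scene. Friction and masses are not known exactly. Their poses are not given: they have to be found in the camera images.
- rail: Slotted aluminium rail, 400 mm long (its y axis), 40 mm wide (x), 30 mm high, fixed to the bench; origin at the middle of its underside, on the bench. It stands in a different place and yaw each time, but never moves by itself.
- carriage (a joint): Position of the grey carriage along the rail, m; grows as it slides along the rail's +y towards the switch; runs 0 to 0.29. It is stiff (about 6 N of friction), so it stays where it is left, also against the roller arm's spring.
- fin (a point): Centre of the carriage's grip: an upright black fin on top of the carriage, 14 mm thick along the rail, 26 mm across it, from 48 to 98 mm above the bench (this point at 75 mm); z up, y along the rail. The carriage body under it (60 mm across the rail, 50 mm along it) has its top at 49 mm. Grip it from above across its thickness, or push it.
- trip_face (a point): Front of the carriage's steel trip plate, which meets the roller: a flat upright face looking along the rail's +y, on the side of the carriage where the switch is; 28 mm wide, 51 to 89 mm above the bench. This point lies 25 mm ahead of the fin's centre along the rail's +y and 50 mm to its -x side.
- switch_pivot (a point): Pivot of the switch's roller arm, 28 mm above the bench; the grey switch box (24 x 34 mm, 44 mm high) is clamped to the rail's -x side at a different place along the rail each time. Axes parallel to the rail's.
- roller (a point): Centre of the black roller, 16 mm in diameter, at the end of the steel roller arm, 45 mm from the pivot. At rest the arm leans 0.42 rad from upright towards the carriage.
- roller_arm (a joint): Angle of the roller arm, rad: 0 at rest, leaning towards the carriage; 0.42 when upright; grows as the carriage pushes it. The switch clicks at 0.36, just before upright, and stays clicked above that; past 0.54 (about 7 degrees beyond upright) it is overtravelled. Its spring pushes back with 0.5 to 2 N at the roller and returns it when freed. Seen from the carriage, the trip face pushes the roller's near edge; between click and overtravel the carriage moves about 8 mm.
- cam_lever (a joint): Angle of the carriage's cam lever, rad: near 0 (0 to 0.08) it stands raised, 0.5 rad above level; 0.5 is level, against its stop: locked. It turns about an axis along the rail and stays where it is left; pressing it down takes 1 to 4 N near the tip, and does not move the carriage.
- cam_tip (a point): Top of the cam lever's black end, 16 mm wide and 26 mm long, which points away from the fin towards the rail's +x; when raised about 76 mm above the bench, 74 mm from the fin's centre; when level 53 mm above the bench, 83 mm from the fin's centre. The lever's pivot is 46 mm above the bench, 33 mm to the fin's +x side, 50 mm from the pivot to this point along the lever. Press it straight down.
- yellow_screwdriver: Yellow-handled screwdriver, 26 x 190 x 33 mm, lying on the bench beyond the rail, not part of the work; origin at the centre of its underside.
- red_pliers: Red-handled pliers, 48 x 181 x 15 mm, lying on the bench before the rail, not part of the work; origin at the centre of its underside.
- black_tape: Roll of black tape, 62 x 59 x 19 mm, lying on the bench before the rail, not part of the work; origin at the centre of its underside.

How it is judged:
By the outcome, as a careful person would: the job done as asked, in the order asked, and still so for the second after the job is handed in, with the robot touching nothing.
It also fails if it takes over 45 s, if anything falls off the work surface, if the arm or the gripper's body presses on something with over 40 N, if the wrist force passes 120 N, or if a joint passes its speed limit or range.

## Working session

There is one attempt and no reset: what is moved stays moved. The work goes in short steps, Python scripts to look and compute and a tool call to move; the robot and the scene stay as the last step left them, time stands still between calls to the robot, and variables do not carry over. Pictures are saved under pics/ and viewed, and the job is handed in when it is done.

Besides the shell and the picture viewer there is one more tool, called after "Call:" as name(argument=value, ...), one argument or row to a line, values as JSON. carry_out: Moves the arm, as the interface text tells. Its arguments: {"type":"object","properties":{"moves":{"type":"array","items":{"type":"array"}},"gripper":{"type":"number"}},"required":["moves"]}

```bash
mkdir -p pics; ls; python3 - <<'E'
from cell import arm
import cv2,numpy as np
s=arm.sense();print(s)
for n in ["scene","top","wrist"]:
    c=arm.get_calibration(n);print(n,c)
    im,d=arm.get_image(n);cv2.imwrite(f"pics/{n}0.png",im);np.savez(f"pics/{n}0.npz",im=im,d=d,o=c["origin"],a=c["attitude"])
E
```

```text
pics
{'t': 0.0, 'q': array([-1.38199010e+00,  2.76604420e-01,  1.50611040e+00,  1.79822327e-07,
        1.36069098e+00, -1.21006849e-01]), 'joint_vel': array([-0.00133114,  0.00017095,  0.00059091,  0.00015035,  0.00083398,
       -0.00072161]), 'tau': array([-4.47058164e-04, -4.04590774e+01, -2.37231714e+01,  6.99218363e-02,
        3.43435141e-02, -1.31872139e-04]), 'tool_pos': array([ 0.17519175, -0.54707379,  0.20460843]), 'eef_rot': array([[ 9.52390626e-01,  3.04880271e-01, -3.40131249e-04],
       [ 3.04880382e-01, -9.52388986e-01,  1.78096294e-03],
       [ 2.19043210e-04, -1.79987176e-03, -9.99998356e-01]]), 'force': array([ 0.29851472, -0.05906898, -0.51901811]), 'torque': array([-0.00448805,  0.00293731, -0.01613078]), 'width': 0.09393678478485441}
scene {'vertical_fov': 52.820138030898725, 'cx': 252.9899896052694, 'cy': 189.31541445530044, 'origin': array([0.03569266, 0.36775991, 0.67286648]), 'attitude': array([[-0.57818683,  0.57119348, -0.58261308],
       [-0.81573075, -0.41941905,  0.39833529],
       [-0.0168325 ,  0.70556762,  0.70844266]])}
top {'vertical_fov': 55.574581169996875, 'cx': 253.60104147834056, 'cy': 188.34249376569318, 'origin': array([0.32731015, 0.05146681, 0.91694486]), 'attitude': array([[-0.14122502,  0.95820013, -0.24881318],
       [-0.98996809, -0.13778787,  0.03126808],
       [-0.00432236,  0.25073294,  0.96804665]])}
wrist {'vertical_fov': 67.72104444441807, 'cx': 255.94029354326403, 'cy': 189.62308252620616, 'origin': array([ 0.23873687, -0.52710154,  0.38446604]), 'attitude': array([[ 0.30494247,  0.92741675,  0.21658314],
       [-0.95236999,  0.29724334,  0.06810138],
       [-0.00121954, -0.22703429,  0.973886  ]])}
```

View pics/scene0.png

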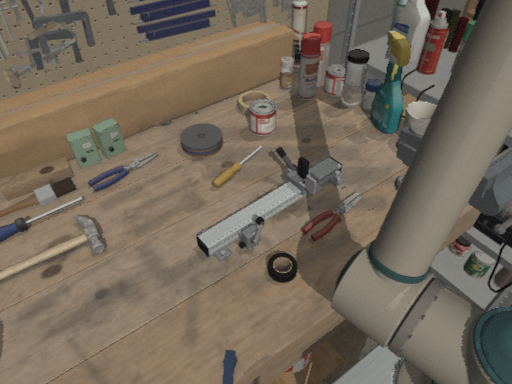

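View pics/top0.png

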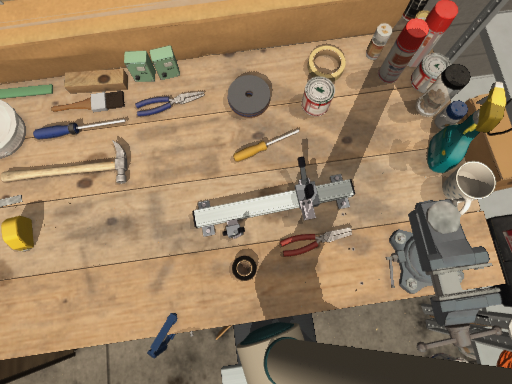

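View pics/wrist0.png

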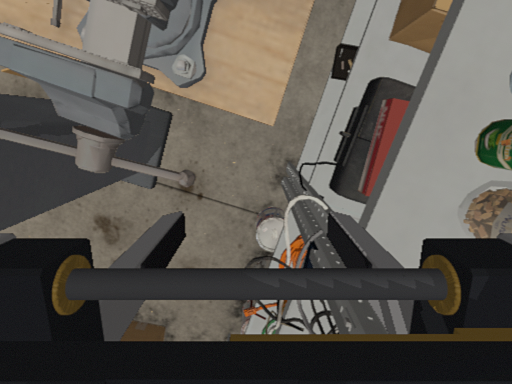

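```bash
cat > h.py <<'E'
import numpy as np,cv2
FOV=dict(scene=(52.820138030898725,252.98999,189.315414),top=(55.574581169996875,253.601041,188.342494),wrist=(67.72104444441807,255.94029354,189.623082526))
def load(name,tag='0'):
    z=np.load(f'pics/{name}{tag}.npz');return z['im'],z['d'],z['o'],z['a']
def K(n):
    v,cx,cy=FOV[n];return 192/np.tan(np.radians(v/2)),cx,cy
def ray(n,a,u,v):
    f,cx,cy=K(n);return a@np.array([(u-cx)/f,-(v-cy)/f,-1.])
def plane(n,o,a,u,v,z):
    r=ray(n,a,u,v);return o+r*(z-o[2])/r[2]
def cloud(n,d,o,a):
    f,cx,cy=K(n);v,u=np.mgrid[:384,:512]
    c=np.stack([(u-cx)/f*d,-(v-cy)/f*d,-d],-1);return c@a.T+o
def proj(n,o,a,p):
    f,cx,cy=K(n);c=a.T@(np.asarray(p)-o);return cx+f*c[0]/-c[2],cy-f*c[1]/-c[2]
E
python3 - <<'E'
from h import *
im,d,o,a=load('top');cv2.imwrite('pics/topz.png',cv2.resize(im[150:255,180:365],None,fx=4.3,fy=4.3,interpolation=cv2.INTER_CUBIC))
P=cloud('top',d,o,a)
for u,v in [(220,214),(260,207),(340,191),(280,140),(308,192),(305,203),(234,230),(302,162)]: print(u,v,P[v,u].round(4))
im,d,o,a=load('scene');cv2.imwrite('pics/scenez.png',cv2.resize(im[135:265,190:370],None,fx=4.4,fy=4.4,interpolation=cv2.INTER_CUBIC))
E
```

```text
220 214 [0.5024 0.1143 0.0291]
260 207 [0.5057 0.0139 0.03  ]
340 191 [ 0.5176 -0.1905  0.0303]
280 140 [ 0.6868 -0.0678 -0.0023]
308 192 [ 0.5114 -0.0985  0.0973]
305 203 [ 0.4952 -0.0944  0.0538]
234 230 [0.4561 0.0846 0.0429]
302 162 [ 0.5925 -0.1016  0.0748]
```

View pics/topz.png

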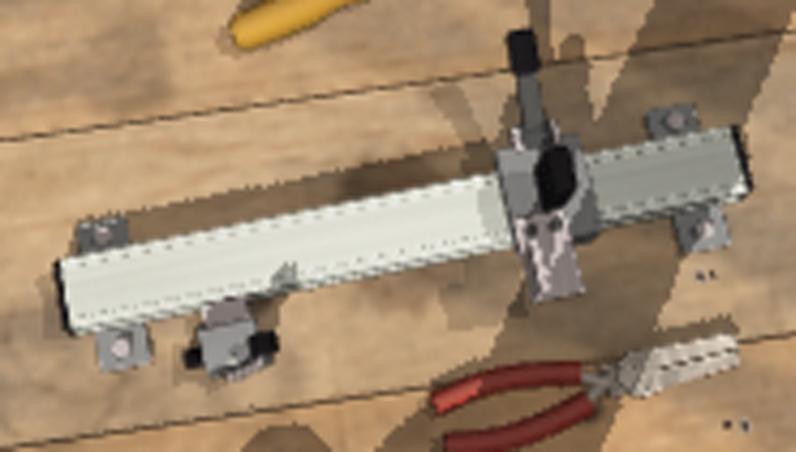

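View pics/scenez.png

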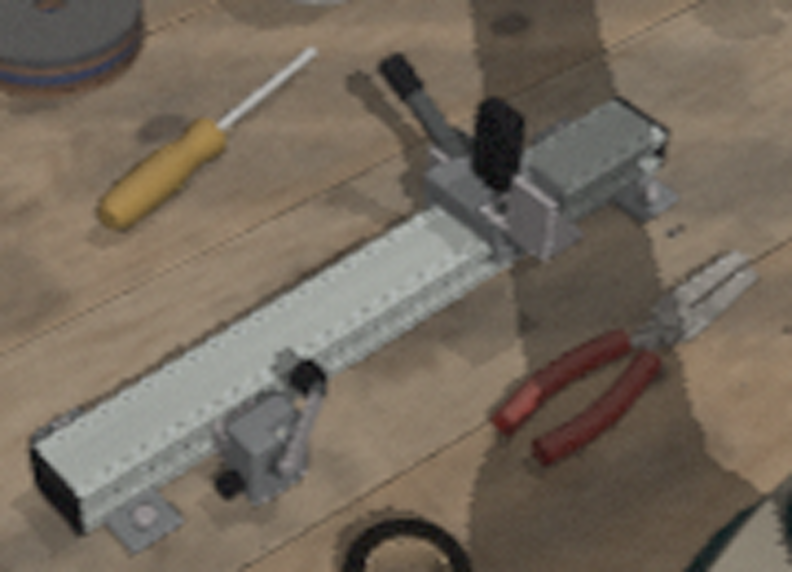

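```bash
python3 - <<'E'
from h import *
for n in ['top','scene']:
    im,d,o,a=load(n);P=cloud(n,d,o,a)
    X,Y,Z=P[...,0],P[...,1],P[...,2]
    roi=(X>.40)&(X<.65)&(Y>-.26)&(Y<.22)&(d>0)
    m=roi&(abs(Z-.030)<.004)&(abs(X-(.505-.06*(Y)))<.035)
    # restrict to main comp
    pts=P[m][:,:2].astype(np.float32)
    r=cv2.minAreaRect(pts);print(n,'rail rect',r, len(pts))
    c,s,vt=np.linalg.svd(pts-pts.mean(0),full_matrices=False);ax=vt[0]*np.sign(vt[0][1]);print('axis',ax,'mean',pts.mean(0))
    off=(pts-pts.mean(0))@np.array([ax[1],-ax[0]]);t=(pts-pts.mean(0))@ax;print('off',np.percentile(off,[1,50,99]),t.min(),t.max())
    yaw=np.arctan2(-ax[0],ax[1]);print('yaw',yaw)
    ex=np.array([np.cos(yaw),np.sin(yaw)]);ey=ax
    hsv=cv2.cvtColor(im,cv2.COLOR_BGR2HSV);dark=hsv[...,2]<60
    for nm,mm in dict(fintop=roi&(Z>.093),dark_roller=roi&(Y>.0)&(Z>.055)&(Z<.09),camtip=roi&dark&(X>.57)&(Z>.06),plate=roi&(Z>.06)&(Z<.093)&(X<.49)&(Y<0),box=roi&(Y>0)&(X<.475)&(abs(Z-.044)<.004)).items():
        q=P[mm]; 
        if len(q)==0: print(nm,0);continue
        l=np.c_[q[:,:2]@ex,q[:,:2]@ey,q[:,2]]
        v,u=np.nonzero(mm)
        print(nm,len(q),'mean',q.mean(0).round(4),'local min',l.min(0).round(4),'max',l.max(0).round(4),'px',u.min(),u.max(),v.min(),v.max())
E
```

```text
top rail rect ((0.5064551830291748, -0.022043421864509583), (0.055012982338666916, 0.40841764211654663), 3.385714530944824) 2288
axis [-0.06037646  0.9981757 ] mean [ 0.5117072 -0.0057124]
off [-2.01386513e-02  4.42809551e-07  2.04845312e-02] -0.22022428 0.18821698
yaw 0.0604132
fintop 66 mean [ 0.5179 -0.1038  0.0974] local min [ 0.4988 -0.143   0.093 ] max [ 0.5242 -0.1277  0.1013] px 306 313 184 194
dark_roller 48 mean [0.4479 0.0683 0.0724] local min [0.443  0.0328 0.0582] max [0.4604 0.0494 0.0785] px 238 244 227 235
camtip 65 mean [ 0.5933 -0.0997  0.0751] local min [ 0.575  -0.1432  0.0659] max [ 0.5984 -0.1279  0.0825] px 298 304 157 167
plate 53 mean [ 0.468  -0.0839  0.0809] local min [ 0.4492 -0.1158  0.0603] max [ 0.4765 -0.1102  0.0911] px 302 307 206 219
box 126 mean [0.4573 0.0882 0.0438] local min [0.4433 0.0427 0.0402] max [0.4739 0.0758 0.0479] px 226 239 224 237
scene rail rect ((0.5053368806838989, -0.019649222493171692), (0.06495697796344757, 0.40869230031967163), 4.109492778778076) 2120
axis [-0.05862038  0.99828035] mean [0.5105497  0.01767475]
off [-0.01995982 -0.00028778  0.0218407 ] -0.24117136 0.16747442
yaw 0.058654007
fintop 53 mean [ 0.5176 -0.1006  0.0964] local min [ 0.499  -0.139   0.0938] max [ 0.5244 -0.1248  0.0987] px 298 308 157 165
dark_roller 81 mean [0.4469 0.0732 0.0693] local min [0.4425 0.0371 0.0551] max [0.4602 0.0554 0.0786] px 255 263 217 230
camtip 59 mean [ 0.5918 -0.0964  0.0734] local min [ 0.5656 -0.1397  0.0605] max [ 0.5965 -0.1234  0.0809] px 276 285 147 161
plate 118 mean [ 0.4685 -0.081   0.0762] local min [ 0.4497 -0.1132  0.0602] max [ 0.4787 -0.1061  0.0901] px 305 315 175 191
box 152 mean [0.4564 0.0905 0.0432] local min [0.4426 0.0471 0.0402] max [0.4752 0.0799 0.0475] px 241 260 225 238
```

```bash
cat >> h.py <<'E'
def tomove(R,p,tgt):
    d=np.asarray(R).T@(np.asarray(tgt)-p);return d,d/0.05
E
python3 - <<'E'
from h import *
from cell import arm
im,d,o,a=load('top');P=cloud('top',d,o,a)
X,Y,Z=P[...,0],P[...,1],P[...,2]
m=(d>0)&(Y<-.2)&(X<.6)&(X>.1)
for x0 in np.arange(.1,.6,.05):
  print(round(x0,2),[round(float(Z[m&(X>=x0)&(X<x0+.05)&(Y>=y0)&(Y<y0+.05)].max(initial=-1)),2) for y0 in np.arange(-.6,-.2,.05)])
s=arm.sense();R=s['eef_rot'];p=s['tool_pos']
print(np.arctan2(R[1,0],R[0,0]))
print(tomove(R,p,[.518,-.103,.25]))
# after turn of .25
t=np.arctan2(R[1,0],R[0,0])-.06;print('turn',t)
E
```

```text
0.1 [-0.9, -0.9, 0.06, 0.07, 0.09, 0.09, 0.11, -0.9]
0.15 [-0.91, -0.9, 0.06, 0.1, 0.11, 0.1, 0.11, -0.91]
0.2 [-1.0, 0.0, 0.0, 0.16, 0.16, 0.16, 0.0, 0.0]
0.25 [-0.0, 0.0, 0.0, 0.16, 0.16, 0.16, 0.03, 0.0]
0.3 [-0.0, 0.0, 0.0, 0.16, 0.16, 0.16, 0.04, 0.0]
0.35 [-0.0, 0.0, 0.0, 0.14, 0.15, 0.14, 0.03, 0.0]
0.4 [-1.0, 0.09, 0.1, 0.14, 0.15, 0.14, 0.06, 0.01]
0.45 [-1.0, 0.1, 0.1, 0.09, 0.09, 0.08, 0.0, 0.01]
0.5 [-1.0, 0.1, 0.11, 0.09, 0.01, 0.0, 0.06, 0.03]
0.55 [-1.0, 0.0, 0.25, 0.11, 0.0, 0.0, 0.0, 0.01]
0.309786712742918
(array([ 0.46190281, -0.31863663, -0.04468188]), array([ 9.23805616, -6.37273261, -0.89363755]))
turn 0.24978671274291803
```

Call:
carry_out(
  moves=[
    [[0,0,-0.6],0],
    [[0.4,-0.3,-0.3],0],
    [[0.66,-0.46,0],0],
    [[0.66,-0.46,0],0],
    [[0.66,-0.46,0],0],
    [[0.66,-0.46,0],0],
    [[0.66,-0.46,0],0],
    [[0.66,-0.46,0],0],
    [[0.66,-0.46,0],0],
    [[0.66,-0.46,0],0],
    [[0.66,-0.46,0],0],
    [[0.66,-0.46,0],0],
    [[0.66,-0.46,0],0],
    [[0.6,-0.4,0],0],
    [[0,0,0],1],
    [[0,0,0],1],
    [[0,0,0],0.5],
    [[0,0,0],0],
  ],
)

```text
t: 1.95
tool_pos: [0.4807, -0.1472, 0.2501]
eef_rot: [[0.998, 0.06, -0.001], [0.06, -0.998, 0.0], [-0.001, -0.0, -1.0]]
force: [-0.2, 0.3, -0.2]
width: 0.0937
```

```bash
cat > snap.py <<'E'
import sys
from h import *
from cell import arm
tag=sys.argv[1]
s=arm.sense()
print('t',s['t'],'p',s['tool_pos'].round(4),'yaw',np.arctan2(s['eef_rot'][1,0],s['eef_rot'][0,0]).round(4),'z',s['eef_rot'][:,2].round(4),'F',s['force'].round(2),'w',s['width'])
for n in sys.argv[2:]:
    c=arm.get_calibration(n);im,d=arm.get_image(n)
    np.savez(f'pics/{n}{tag}.npz',im=im,d=d,o=c['origin'],a=c['attitude']);cv2.imwrite(f'pics/{n}{tag}.png',im)
E
python3 snap.py 1 wrist
```

```text
t 1.95 p [ 0.4807 -0.1472  0.2501] yaw 0.0604 z [-7.e-04  2.e-04 -1.e+00] F [-0.2   0.33 -0.21] w 0.09371196079880113
```

View pics/wrist1.png

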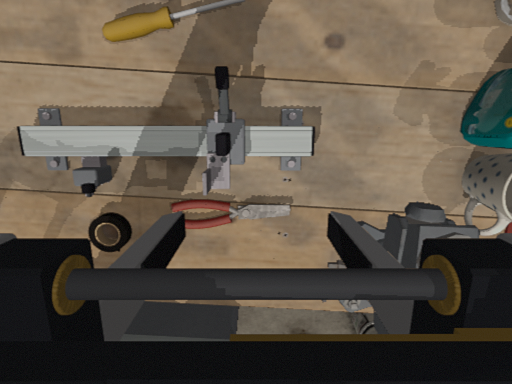

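```bash
cat > meas.py <<'E'
import sys
from h import *
n,tag=sys.argv[1:3]
im,d,o,a=load(n,tag);P=cloud(n,d,o,a)
X,Y,Z=P[...,0],P[...,1],P[...,2]
yaw=.0600;ex=np.array([np.cos(yaw),np.sin(yaw)]);ey=np.array([-np.sin(yaw),np.cos(yaw)])
LX=X*ex[0]+Y*ex[1];LY=X*ey[0]+Y*ey[1]
ok=d>0
def rep(nm,m):
    if m.sum()==0: print(nm,0);return
    v,u=np.nonzero(m);print(nm,m.sum(),'lx',np.percentile(LX[m],[0,5,95,100]).round(4),'ly',np.percentile(LY[m],[0,5,50,95,100]).round(4),'z',np.percentile(Z[m],[5,95]).round(4),'px',u.min(),u.max(),v.min(),v.max())
rep('fintop',ok&(Z>.092)&(Z<.102)&(abs(LX-.511)<.02)&(abs(LY+.0)<.2))
rep('roller',ok&(Z>.058)&(Z<.082)&(LX>.435)&(LX<.468)&(LY>0)&(LY<.1))
rep('rollertop',ok&(Z>.072)&(Z<.082)&(LX>.435)&(LX<.468)&(LY>0)&(LY<.1))
rep('plate',ok&(Z>.06)&(Z<.093)&(LX>.44)&(LX<.48)&(LY<0))
rep('camtip',ok&(Z>.045)&(Z<.09)&(LX>.565)&(LX<.61)&(LY<.1)&(LY>-.2))
rep('box',ok&(abs(Z-.044)<.004)&(LX>.43)&(LX<.48)&(LY>0)&(LY<.12))
E
python3 meas.py wrist 1; python3 meas.py top 0; python3 meas.py scene 0
python3 -c "
from h import *
im=load('wrist','1')[0];cv2.imwrite('pics/w1z.png',cv2.resize(im[50:220,10:330],None,fx=2.4,fy=2.4,interpolation=cv2.INTER_CUBIC))"
```

```text
fintop 275 lx [0.501  0.5024 0.5252 0.5263] ly [-0.1419 -0.141  -0.1351 -0.1286 -0.1278] z [0.0954 0.0995] px 215 227 133 155
roller 167 lx [0.4447 0.4465 0.4615 0.4627] ly [0.0337 0.0344 0.0393 0.0461 0.0494] z [0.067  0.0778] px 80 94 183 196
rollertop 112 lx [0.4458 0.4491 0.4614 0.4627] ly [0.0343 0.0352 0.0402 0.0469 0.0494] z [0.0722 0.0779] px 80 92 183 196
plate 827 lx [0.44   0.4433 0.4785 0.48  ] ly [-0.4849 -0.4812 -0.4769 -0.1117 -0.1096] z [0.0623 0.0919] px 202 511 169 204
camtip 426 lx [0.5658 0.5681 0.5994 0.6014] ly [-0.1427 -0.1418 -0.135  -0.1281 -0.1266] z [0.0644 0.081 ] px 214 228 66 99
box 388 lx [0.4537 0.4564 0.4759 0.4763] ly [0.0425 0.0439 0.0587 0.0742 0.0765] z [0.0418 0.0454] px 72 98 169 185
fintop 70 lx [0.4989 0.4998 0.5222 0.5243] ly [-0.1428 -0.1409 -0.1343 -0.1284 -0.1274] z [0.0929 0.0999] px 306 313 184 194
roller 48 lx [0.443  0.4433 0.4585 0.4604] ly [0.033  0.034  0.0416 0.0478 0.0496] z [0.0603 0.0779] px 238 244 227 235
rollertop 33 lx [0.443  0.4448 0.4585 0.4586] ly [0.0334 0.0342 0.0407 0.0468 0.048 ] z [0.0725 0.078 ] px 238 244 227 234

[... 403 characters left out ...]
0.5243] ly [-0.1397 -0.137  -0.1304 -0.1262 -0.1249] z [0.0927 0.0984] px 298 308 157 165
roller 73 lx [0.4425 0.4438 0.4587 0.4603] ly [0.0365 0.0387 0.0462 0.0508 0.0526] z [0.062  0.0775] px 255 263 217 229
rollertop 31 lx [0.4425 0.4473 0.4592 0.4603] ly [0.0384 0.0389 0.0449 0.0494 0.0505] z [0.0721 0.0782] px 256 263 217 223
plate 322 lx [0.4476 0.451  0.4778 0.4796] ly [-0.5645 -0.5613 -0.4776 -0.1075 -0.1067] z [0.0615 0.0905] px 305 435 102 191
camtip 97 lx [0.565  0.5672 0.5956 0.5996] ly [-0.1405 -0.1379 -0.1297 -0.1249 -0.1239] z [0.0605 0.0796] px 275 287 147 162
box 152 lx [0.4427 0.4452 0.473  0.4753] ly [0.0465 0.049  0.0624 0.077  0.0793] z [0.0411 0.0456] px 241 260 225 238
```

View pics/w1z.png

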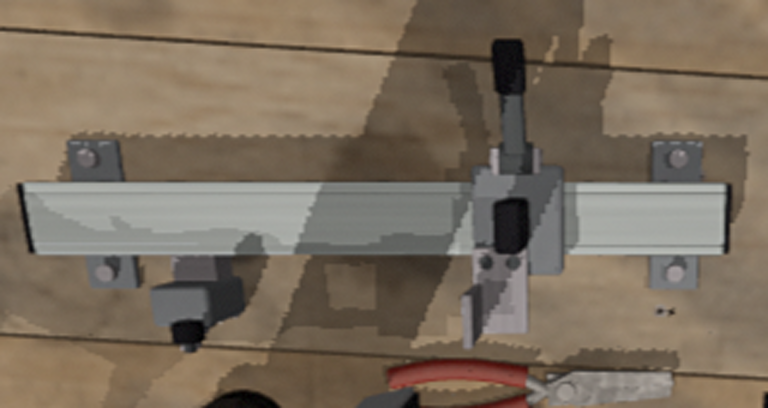

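Call:
carry_out(
  moves=[
    [[0.41,-0.41,0],0],
    [[0.41,-0.4,0],0],
    [[0,0,0.7],0],
    [[0,0,0.8],0],
    [[0,0,0.8],0],
    [[0,0,0.7],0],
    [[0,0,0.5],0],
    [[0,0,0.34],0],
    [[0,0,0],0],
    [[0,0,0],0],
  ],
)

```text
t: 3.0
tool_pos: [0.5195, -0.1048, 0.0587]
eef_rot: [[0.998, 0.06, -0.0], [0.06, -0.998, -0.0], [-0.0, 0.0, -1.0]]
force: [-0.6, 0.4, 0.2]
width: 0.0939
```

Call:
carry_out(
  gripper=-1,
  moves=[
    [[0,0,0],0],
    [[0,0,0],0],
    [[0,0,0],0],
    [[0,0,0],0],
    [[0,0,0],0],
    [[0,0,0],0],
    [[0,0,0],0],
    [[0,0,0],0],
    [[0,0,0],0],
    [[0,0,0],0],
  ],
)

```text
t: 4.0
tool_pos: [0.5193, -0.1046, 0.0584]
eef_rot: [[0.998, 0.06, -0.0], [0.06, -0.998, -0.0], [-0.0, 0.0, -1.0]]
force: [-0.3, -0.3, 0.9]
width: 0.0176
```

```bash
python3 snap.py 2 wrist scene; python3 meas.py wrist 2;python3 meas.py scene 2
```

```text
t 4.0 p [ 0.5193 -0.1046  0.0584] yaw 0.0598 z [-1.e-04 -0.e+00 -1.e+00] F [-0.31 -0.25  0.89] w 0.01758458161878444
fintop 1529 lx [0.5027 0.5049 0.5255 0.5265] ly [-0.156  -0.1497 -0.1348 -0.1201 -0.1141] z [0.0936 0.1   ] px 215 296 223 267
roller 0
rollertop 0
plate 0
camtip 1754 lx [0.565  0.5676 0.5996 0.6017] ly [-0.1428 -0.1415 -0.1348 -0.128  -0.1267] z [0.0644 0.0809] px 240 269 79 146
box 0
fintop 75 lx [0.4998 0.5007 0.5173 0.5231] ly [-0.1508 -0.1478 -0.1309 -0.1139 -0.1127] z [0.0926 0.1014] px 294 311 156 166
roller 78 lx [0.4429 0.4438 0.4593 0.4607] ly [0.0369 0.0387 0.0469 0.0513 0.0533] z [0.0602 0.0773] px 255 263 217 229
rollertop 33 lx [0.4485 0.4493 0.4595 0.46  ] ly [0.0387 0.0391 0.045  0.05   0.0507] z [0.073  0.0776] px 255 262 217 222
plate 272 lx [0.4403 0.4428 0.4771 0.4797] ly [-0.8904 -0.8833 -0.8747 -0.1078 -0.1065] z [0.0622 0.0905] px 305 500 64 190
camtip 7 lx [0.5668 0.5673 0.5836 0.5848] ly [-0.1297 -0.1291 -0.1273 -0.126  -0.1259] z [0.0592 0.0648] px 279 285 156 161
box 151 lx [0.4433 0.4454 0.4729 0.4758] ly [0.0465 0.0488 0.0637 0.0778 0.0805] z [0.0408 0.0455] px 241 259 225 238
```

View pics/wrist2.png

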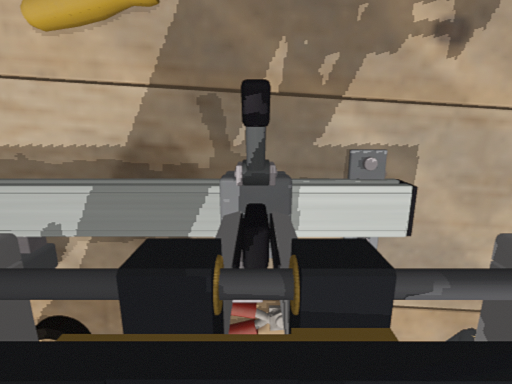

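View pics/scene2.png

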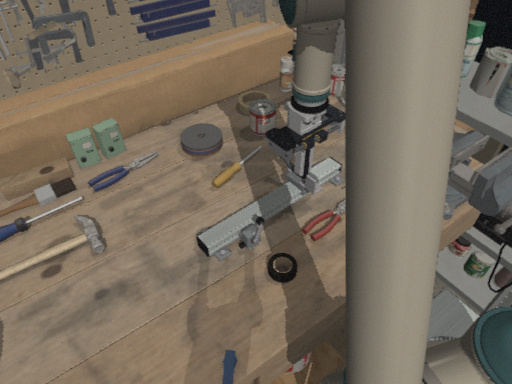

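Call:
carry_out(
  moves=[
    [[0,0,0],0],
    [[0,0,0],0],
    [[0,-0.1,0],0],
    [[0,-0.2,0],0],
    [[0,-0.3,0],0],
    [[0,-0.3,0],0],
    [[0,-0.3,0],0],
    [[0,-0.3,0],0],
    [[0,-0.3,0],0],
    [[0,-0.3,0],0],
    [[0,-0.3,0],0],
    [[0,-0.2,0],0],
    [[0,-0.1,0],0],
    [[0,0,0],0],
    [[0,0,0],0],
  ],
)

```text
t: 5.6
tool_pos: [0.5113, 0.0297, 0.0584]
eef_rot: [[0.998, 0.06, 0.0], [0.06, -0.998, -0.001], [0.0, 0.001, -1.0]]
force: [0.6, -1.9, -1.3]
width: 0.0138
```

```bash
python3 snap.py 3 scene top;python3 meas.py scene 3;python3 meas.py top 3; python3 -c "
from h import *
im=load('scene','3')[0];cv2.imwrite('pics/s3z.png',cv2.resize(im[150:270,190:330],None,fx=5,fy=5,interpolation=cv2.INTER_CUBIC))
im=load('top','3')[0];cv2.imwrite('pics/t3z.png',cv2.resize(im[160:255,180:300],None,fx=5,fy=5,interpolation=cv2.INTER_CUBIC))"
```

```text
t 5.6 p [0.5113 0.0297 0.0584] yaw 0.0601 z [ 1.e-04 -9.e-04 -1.e+00] F [ 0.58 -1.86 -1.26] w 0.013794413384349972
fintop 92 lx [0.4994 0.5005 0.518  0.52  ] ly [-0.0173 -0.0121  0.002   0.0205  0.021 ] z [0.0934 0.101 ] px 248 266 182 194
roller 131 lx [0.4434 0.4442 0.4649 0.4667] ly [0.0215 0.0232 0.0416 0.0504 0.0534] z [0.0593 0.0789] px 255 268 210 229
rollertop 55 lx [0.444  0.4493 0.4644 0.4666] ly [0.0215 0.0239 0.0401 0.0492 0.0511] z [0.0726 0.0812] px 256 268 210 223
plate 11 lx [0.4404 0.4405 0.4432 0.4434] ly [-0.8901 -0.8889 -0.883  -0.8806 -0.8803] z [0.0738 0.0913] px 497 499 68 74
camtip 19 lx [0.5656 0.566  0.5777 0.5785] ly [-0.0044 -0.0022  0.0038  0.0074  0.0079] z [0.0597 0.0723] px 238 243 178 187
box 158 lx [0.4429 0.4452 0.4733 0.4756] ly [0.0461 0.0487 0.0624 0.0774 0.0792] z [0.0411 0.0453] px 241 260 225 238
fintop 2 lx [0.4983 0.4988 0.5073 0.5077] ly [0.0023 0.0023 0.0025 0.0027 0.0028] z [0.0946 0.0959] px 252 253 202 206
roller 0
rollertop 0
plate 312 lx [0.4401 0.4418 0.4777 0.48  ] ly [-0.5671 -0.5643 -0.5585 -0.4767 -0.4748] z [0.062  0.0919] px 450 495 168 192
camtip 0
box 0
```

View pics/s3z.png

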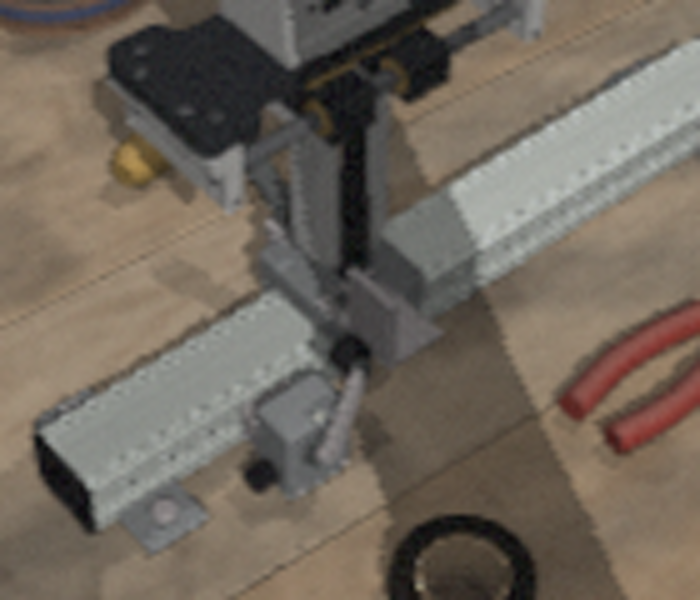

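View pics/t3z.png

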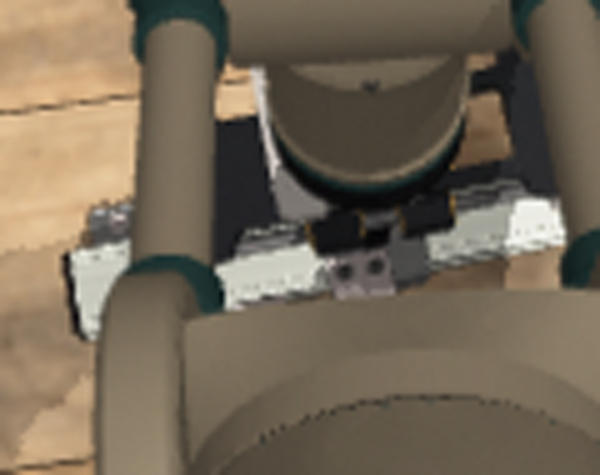

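Call:
carry_out(
  moves=[
    [[0,-0.08,0],0],
    [[0,-0.08,0],0],
    [[0,-0.08,0],0],
    [[0,-0.06,0],0],
    [[0,-0.06,0],0],
    [[0,-0.06,0],0],
    [[0,-0.04,0],0],
    [[0,-0.02,0],0],
    [[0,0,0],0],
    [[0,0,0],0],
  ],
)

```text
t: 6.7
tool_pos: [0.51, 0.0526, 0.0585]
eef_rot: [[0.998, 0.06, 0.0], [0.06, -0.998, -0.002], [0.0, 0.002, -1.0]]
force: [0.8, -6.9, -0.2]
width: 0.014
```

```bash
python3 snap.py 4 scene;python3 meas.py scene 4; python3 -c "
from h import *
im=load('scene','4')[0];cv2.imwrite('pics/s4z.png',cv2.resize(im[190:250,220:290],None,fx=9,fy=9,interpolation=cv2.INTER_CUBIC))"
```

```text
t 6.7 p [0.51   0.0526 0.0585] yaw 0.0601 z [ 2.0e-04 -2.4e-03 -1.0e+00] F [ 0.78 -6.87 -0.24] w 0.013997092226288008
fintop 97 lx [0.4988 0.4998 0.5182 0.5211] ly [0.0048 0.0089 0.0236 0.0436 0.0442] z [0.0926 0.1012] px 239 258 187 199
roller 104 lx [0.4431 0.444  0.4633 0.4676] ly [0.0463 0.0471 0.0576 0.064  0.0646] z [0.0608 0.0806] px 250 259 215 231
rollertop 70 lx [0.4431 0.4453 0.4637 0.4676] ly [0.0469 0.0475 0.0567 0.0637 0.0643] z [0.0729 0.0809] px 250 259 215 227
plate 0
camtip 23 lx [0.5651 0.5653 0.5815 0.5823] ly [0.0172 0.0186 0.0249 0.03   0.0304] z [0.06  0.072] px 228 236 181 191
box 125 lx [0.4441 0.4456 0.4726 0.4753] ly [0.0461 0.0532 0.0659 0.0781 0.0792] z [0.0409 0.0453] px 241 259 226 238
```

View pics/s4z.png

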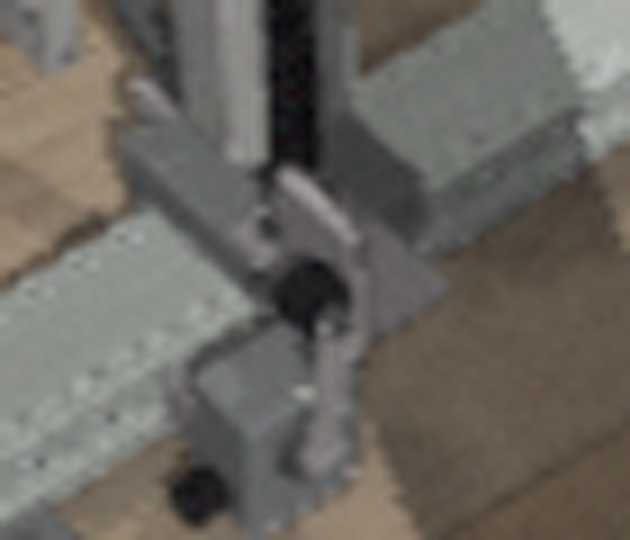

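Call:
carry_out(
  moves=[
    [[0,-0.02,0],0],
    [[0,-0.02,0],0],
    [[0,-0.02,0],0],
    [[0,-0.02,0],0],
    [[0,0,0],0],
    [[0,0,0],0],
  ],
)

```text
t: 7.35
tool_pos: [0.5097, 0.0565, 0.0584]
eef_rot: [[0.998, 0.06, 0.0], [0.06, -0.998, -0.003], [-0.0, 0.003, -1.0]]
force: [0.6, -7.4, -0.3]
width: 0.014
```

```bash
python3 snap.py 5 scene;python3 meas.py scene 5; python3 -c "
from h import *
im=load('scene','5')[0];cv2.imwrite('pics/s5z.png',cv2.resize(im[190:250,220:290],None,fx=9,fy=9,interpolation=cv2.INTER_CUBIC))"
```

```text
t 7.35 p [0.5097 0.0565 0.0584] yaw 0.0603 z [ 1.0e-04 -2.7e-03 -1.0e+00] F [ 0.58 -7.37 -0.27] w 0.014029148911875379
fintop 95 lx [0.4979 0.4999 0.5179 0.5203] ly [0.0109 0.0139 0.0284 0.0472 0.0483] z [0.0929 0.1012] px 238 256 188 200
roller 107 lx [0.4432 0.4441 0.4625 0.4676] ly [0.0484 0.0498 0.0604 0.0676 0.0687] z [0.0599 0.0807] px 248 258 216 233
rollertop 73 lx [0.4432 0.4459 0.4629 0.4668] ly [0.0484 0.0503 0.0605 0.0678 0.0687] z [0.0727 0.0811] px 248 258 216 228
plate 0
camtip 26 lx [0.565  0.5659 0.5814 0.5827] ly [0.0208 0.0219 0.029  0.0338 0.034 ] z [0.0599 0.0721] px 227 235 181 192
box 114 lx [0.4441 0.4459 0.4728 0.4743] ly [0.0469 0.0559 0.0673 0.0779 0.0795] z [0.041  0.0452] px 241 258 226 238
```

View pics/s5z.png

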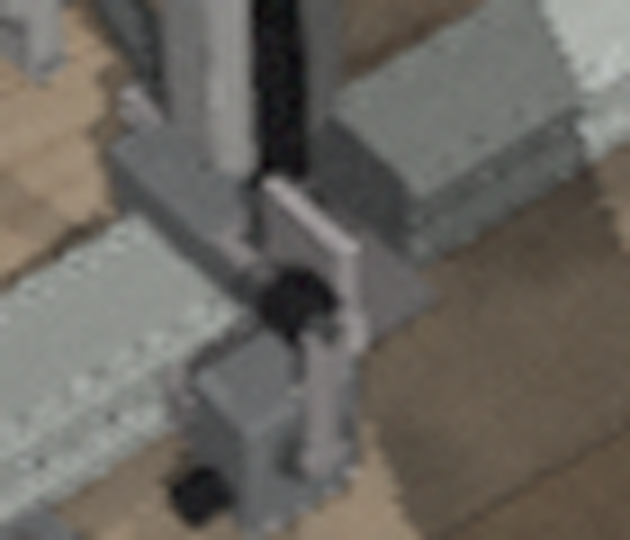

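```bash
python3 - <<'E'
from h import *
for tag in ['3','4','5']:
    im,d,o,a=load('scene',tag)
    g=cv2.cvtColor(im,cv2.COLOR_BGR2GRAY)
    m=np.zeros_like(g);m[205:235,245:275]=(g[205:235,245:275]<45)
    n,l,st,ce=cv2.connectedComponentsWithStats(m.astype(np.uint8));i=1+np.argmax(st[1:,4]) ;print(tag,st[i],ce[i])
    yaw=.06;ex=np.array([np.cos(yaw),np.sin(yaw)]);ey=np.array([-np.sin(yaw),np.cos(yaw)])
    # intersect roller centre ray with vertical plane lx=.451+? 
    r=ray('scene',a,*ce[i])
    for lx in (.449,.452,.455):
        k=(lx-o[:2]@ex)/(r[:2]@ex);p=o+k*r;print('  lx',lx,'ly',(p[:2]@ey).round(4),'z',p[2].round(4))
# predicted pixels: pivot ly .0628 (scene frame: .0447+.0183), lx .452
for ly in (.0600,.063,.066):
    p=.452*ex+ly*ey
    print(ly,[tuple(np.round(proj('scene',o,a,[p[0],p[1],z]),1)) for z in (.028,.05,.073)])
E
```

```text
3 [256 217   8   8  40] [259.425 219.875]
  lx 0.449 ly 0.0469 z 0.0795
  lx 0.452 ly 0.0445 z 0.075
  lx 0.455 ly 0.0421 z 0.0704
4 [250 219   9   9  41] [253.80487805 222.2195122 ]
  lx 0.449 ly 0.0614 z 0.0831
  lx 0.452 ly 0.059 z 0.0786
  lx 0.455 ly 0.0567 z 0.0741
5 [249 220   8   8  41] [252.31707317 222.95121951]
  lx 0.449 ly 0.0651 z 0.0838
  lx 0.452 ly 0.0628 z 0.0793
  lx 0.455 ly 0.0605 z 0.0747
0.06 [(np.float64(253.8), np.float64(238.1)), (np.float64(253.7), np.float64(231.5)), (np.float64(253.5), np.float64(224.3))]
0.063 [(np.float64(252.7), np.float64(238.8)), (np.float64(252.5), np.float64(232.2)), (np.float64(252.3), np.float64(225.0))]
0.066 [(np.float64(251.6), np.float64(239.5)), (np.float64(251.4), np.float64(232.9)), (np.float64(251.1), np.float64(225.7))]
```

Call:
carry_out(
  moves=[
    [[0,0.01,0],0],
    [[0,0.01,0],0],
    [[0,0,0],0],
  ],
)

```text
t: 7.7
tool_pos: [0.5098, 0.0564, 0.0584]
eef_rot: [[0.998, 0.06, 0.0], [0.06, -0.998, -0.001], [0.0, 0.001, -1.0]]
force: [1.3, -4.7, -0.6]
width: 0.014
```

Call:
carry_out(
  moves=[
    [[0,0.01,0],0],
    [[0,0.01,0],0],
    [[0,0,0],0],
  ],
)

```text
t: 8.0
tool_pos: [0.5097, 0.0564, 0.0584]
eef_rot: [[0.998, 0.06, 0.0], [0.06, -0.998, 0.0], [0.0, -0.0, -1.0]]
force: [0.8, -2.6, -1.2]
width: 0.0139
```

Now open and rise clear.

Call:
carry_out(
  gripper=1,
  moves=[
    [[0,0,0],0],
    [[0,0,0],0],
    [[0,0,0],0],
    [[0,0,0],0],
    [[0,0,0],0],
    [[0,0,-0.3],0],
    [[0,0,-0.6],0],
    [[0,0,-0.6],0],
    [[0.4,0,0],0],
    [[0.6,0,0],0],
    [[0.6,0,0],0],
    [[0,0,0],0],
    [[0,0,0],0],
  ],
)

```text
t: 9.3
tool_pos: [0.5891, 0.061, 0.1328]
eef_rot: [[0.998, 0.06, -0.002], [0.06, -0.998, 0.0], [-0.002, -0.0, -1.0]]
force: [0.1, -0.1, -0.9]
width: 0.0938
```

```bash
python3 snap.py 6 scene wrist top;python3 meas.py scene 6; python3 meas.py wrist 6;python3 -c "
from h import *
im=load('scene','6')[0];cv2.imwrite('pics/s6z.png',cv2.resize(im[190:250,220:290],None,fx=9,fy=9,interpolation=cv2.INTER_CUBIC))"
```

```text
t 9.3 p [0.5891 0.061  0.1328] yaw 0.0598 z [-0.0019  0.     -1.    ] F [ 0.06 -0.12 -0.89] w 0.09375327363501801
fintop 73 lx [0.4983 0.4994 0.5213 0.5233] ly [0.0209 0.0226 0.0299 0.0348 0.0357] z [0.0924 0.0986] px 242 253 189 198
roller 102 lx [0.4432 0.4443 0.4623 0.4677] ly [0.0491 0.05   0.0604 0.0674 0.0688] z [0.063  0.0802] px 248 258 216 231
rollertop 67 lx [0.4432 0.4449 0.4622 0.4677] ly [0.0492 0.0511 0.0603 0.0676 0.0688] z [0.0731 0.0807] px 248 258 216 227
plate 150 lx [0.4401 0.4425 0.4766 0.48  ] ly [-0.8881 -0.8846 -0.8783 -0.8737 -0.8705] z [0.062  0.0912] px 483 499 65 78
camtip 113 lx [0.5652 0.5661 0.5956 0.5997] ly [0.0208 0.0221 0.0289 0.0353 0.0366] z [0.0622 0.0796] px 221 234 176 193
box 114 lx [0.444  0.4451 0.4728 0.4752] ly [0.0468 0.056  0.0671 0.0773 0.0794] z [0.0411 0.0453] px 241 258 226 238
fintop 172 lx [0.5011 0.5021 0.5117 0.5124] ly [0.0188 0.0202 0.0266 0.0326 0.0336] z [0.0964 0.0991] px 247 264 300 310
roller 219 lx [0.4532 0.4563 0.4627 0.4678] ly [0.0463 0.0464 0.0589 0.0658 0.0666] z [0.068  0.0812] px 214 236 321 340
rollertop 166 lx [0.4532 0.456  0.4626 0.4678] ly [0.0463 0.0535 0.0592 0.0661 0.0666] z [0.0732 0.0815] px 214 234 329 340
plate 0
camtip 594 lx [0.5652 0.5682 0.6012 0.6021] ly [0.0186 0.0197 0.0266 0.033  0.0343] z [0.0647 0.0808] px 246 264 190 225
box 430 lx [0.4487 0.4494 0.474  0.4751] ly [0.0523 0.0546 0.064  0.0753 0.0773] z [0.0428 0.046 ] px 208 231 300 323
```

View pics/s6z.png

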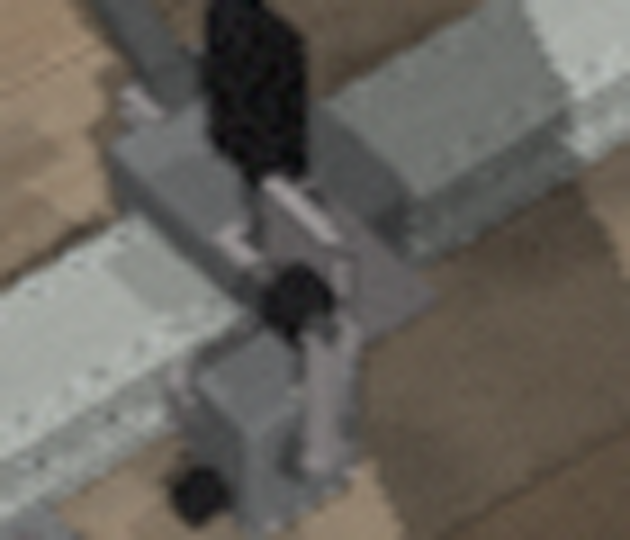

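View pics/wrist6.png

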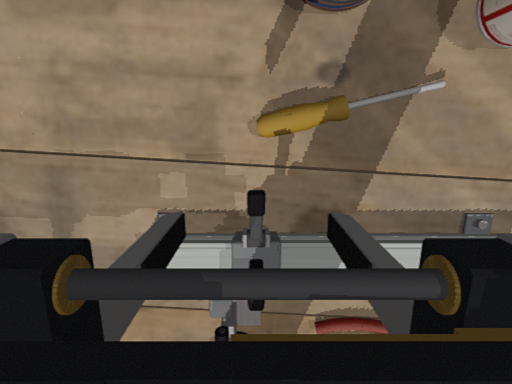

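Call:
carry_out(
  gripper=-1,
  moves=[
    [[0,-0.01,0],0],
    [[0,0,0],0],
    [[0,0,0],0],
    [[0,0,0],0],
    [[0,0,0],0],
    [[0,0,0],0],
    [[0,0,0],0],
    [[0,0,0],0],
    [[0,0,0.3],0],
    [[0,0,0.4],0],
    [[0,0,0.2],0],
    [[0,0,0.1],0],
    [[0,0,0.1],0],
    [[0,0,0.1],0],
    [[0,0,0.1],0],
    [[0,0,0.1],0],
    [[0,0,0.1],0],
    [[0,0,0],0],
    [[0,0,0],0],
  ],
)

```text
t: 11.35
tool_pos: [0.5886, 0.0614, 0.0579]
eef_rot: [[0.998, 0.06, -0.002], [0.06, -0.998, -0.0], [-0.002, 0.0, -1.0]]
force: [-0.0, 1.4, 1.1]
width: 0.0007
```

Call:
carry_out(
  moves=[
    [[0,0,0.04],0],
    [[0,0,0.04],0],
    [[0,0,0.02],0],
    [[0,0,0],0],
  ],
)

```text
t: 11.75
tool_pos: [0.5895, 0.0614, 0.0533]
eef_rot: [[0.998, 0.06, -0.0], [0.06, -0.998, -0.0], [-0.0, 0.0, -1.0]]
force: [0.6, -1.1, 0.1]
width: 0.0006
```

Call:
carry_out(
  moves=[
    [[0,0,0.02],0],
    [[0,0,0.02],0],
    [[0,0,0],0],
  ],
)

```text
t: 12.05
tool_pos: [0.5895, 0.0614, 0.0528]
eef_rot: [[0.998, 0.06, 0.0], [0.06, -0.998, -0.0], [0.0, 0.0, -1.0]]
force: [-2.4, -0.2, 8.6]
width: -0.0
```

Call:
carry_out(
  moves=[
    [[0,0,0.02],0],
    [[0,0,0],0],
    [[0,0,0],0],
  ],
)

```text
t: 12.35
tool_pos: [0.5896, 0.0614, 0.0526]
eef_rot: [[0.998, 0.06, 0.001], [0.06, -0.998, -0.0], [0.001, 0.0, -1.0]]
force: [-2.6, 0.4, 13.5]
width: 0.0006
```

Stopped hard at 52.6 mm with 13.5 N: the stop. Rise and look.

Call:
carry_out(
  moves=[
    [[0,0,-0.2],0],
    [[0,0,-0.5],0],
    [[0,0,-0.8],0],
    [[0,0,-0.9],0],
    [[0,0,-0.9],0],
    [[-0.5,0.4,-0.4],0],
    [[-0.8,0.5,0],0],
    [[-0.8,0.5,0],0],
    [[-0.5,0.3,0],0],
    [[0,0,0],0],
    [[0,0,0],0],
  ],
)

```text
t: 13.45
tool_pos: [0.4651, -0.0313, 0.2359]
eef_rot: [[0.998, 0.059, 0.002], [0.059, -0.998, 0.0], [0.002, -0.0, -1.0]]
force: [0.3, 0.5, 0.5]
width: 0.0003
```

```bash
python3 snap.py 7 scene wrist top;for n in scene wrist top; do echo $n; python3 meas.py $n 7;done;python3 -c "
from h import *
im=load('scene','7')[0];cv2.imwrite('pics/s7z.png',cv2.resize(im[165:255,200:300],None,fx=6.5,fy=6.5,interpolation=cv2.INTER_CUBIC))"
```

```text
t 13.45 p [ 0.4651 -0.0313  0.2359] yaw 0.0586 z [ 1.6e-03  2.0e-04 -1.0e+00] F [0.33 0.5  0.49] w 0.00033077324109948047
scene
fintop 69 lx [0.498  0.4992 0.5213 0.523 ] ly [0.0214 0.0235 0.03   0.0346 0.0353] z [0.0931 0.0988] px 242 253 189 198
roller 106 lx [0.4431 0.444  0.4625 0.467 ] ly [0.0488 0.0492 0.061  0.0674 0.0686] z [0.0602 0.0807] px 248 258 216 232
rollertop 74 lx [0.4438 0.4458 0.4636 0.467 ] ly [0.0489 0.0508 0.0609 0.0677 0.0686] z [0.0726 0.0809] px 248 258 216 227
plate 240 lx [0.4409 0.4437 0.4789 0.48  ] ly [-0.5639 -0.562  -0.5574 -0.4742 -0.4717] z [0.0621 0.091 ] px 405 438 102 124
camtip 96 lx [0.5657 0.5677 0.6045 0.6085] ly [0.0204 0.0224 0.03   0.0354 0.0362] z [0.0485 0.0539] px 220 234 183 195
box 116 lx [0.4437 0.4454 0.4733 0.4761] ly [0.0465 0.0558 0.0668 0.0779 0.0789] z [0.0405 0.0459] px 241 258 226 239
wrist
fintop 315 lx [0.5004 0.5017 0.5244 0.5255] ly [0.0187 0.0196 0.0253 0.0319 0.0334] z [0.0946 0.0994] px 172 186 127 150
roller 196 lx [0.4447 0.4467 0.4658 0.468 ] ly [0.046  0.0462 0.0562 0.0643 0.0665] z [0.0603 0.0815] px 153 173 174 1
[... 400 characters left out ...]
01  0.5203 0.5228] ly [0.0285 0.0285 0.0303 0.0321 0.0321] z [0.0946 0.0996] px 239 241 198 208
roller 50 lx [0.4424 0.4435 0.4577 0.4639] ly [0.0454 0.0468 0.0576 0.0645 0.0657] z [0.066  0.0811] px 230 239 226 236
rollertop 39 lx [0.4426 0.4438 0.4575 0.4589] ly [0.048  0.0515 0.0582 0.0642 0.0657] z [0.0735 0.0812] px 230 238 229 236
plate 311 lx [0.4402 0.4419 0.478  0.48  ] ly [-0.5687 -0.5637 -0.558  -0.4767 -0.4752] z [0.0619 0.0922] px 450 495 167 192
camtip 49 lx [0.5668 0.5692 0.6042 0.6062] ly [0.0176 0.0198 0.0288 0.0327 0.0332] z [0.0488 0.0545] px 233 239 170 185
box 65 lx [0.4428 0.4501 0.4728 0.474 ] ly [0.0513 0.053  0.0679 0.075  0.076 ] z [0.0411 0.0461] px 226 237 225 237
```

View pics/s7z.png

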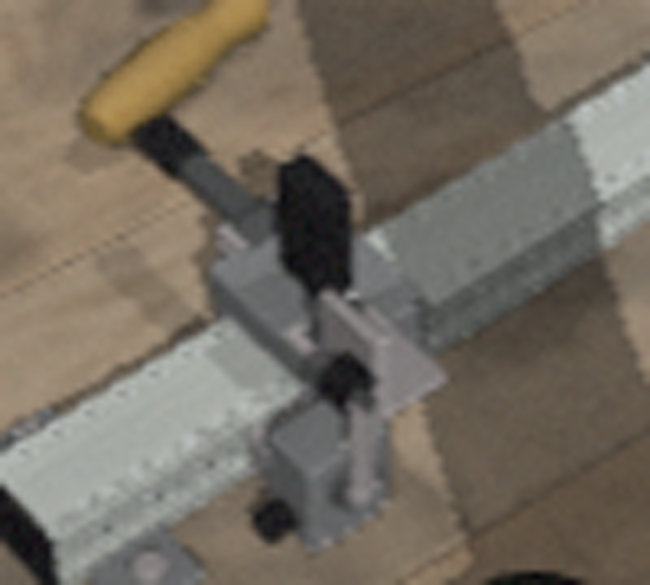

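View pics/wrist7.png

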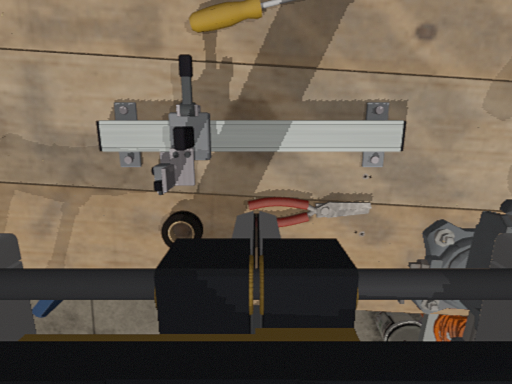

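```bash
python3 -c "
from cell import arm
print(arm.finish_job(), arm.sense()['t'])"
```

```text
the job is handed in; nothing more can be done
the job is handed in; nothing more can be done
```

The carriage is at the switch with the roller arm about upright, the cam lever is locked level, and the job is handed in at about 13.6 s. I had no direct reading of the click; it is inferred from where the roller ended up.

- **Carriage:** I gripped the fin and slid the carriage about 161 mm in three stages. I then eased off the push force and released it, and it stayed in place.
- **Switch:** After locking, the three cameras put the roller 17.1 mm (wrist), 17.7 mm (top) and 17.9 mm (scene) forward of rest. The click needs about 15.6 mm, upright is 18.3 mm and overtravel starts at about 23.7 mm. That puts the arm at roughly 0.39 to 0.42 rad. The cameras disagree by about 1 mm, and the least favourable reading still leaves about 1.5 mm before the click point. No stage moved the arm past upright.
- **Cam lever:** I pressed it down with the shut fingers until it stopped at 52.6 mm with 13.5 N. Afterwards its black end measured flat at about 50 to 54 mm; level is 53 mm.
- **Other items:** The robot did not touch the screwdriver, pliers or tape. They look undisturbed in the last pictures, though I did not measure their positions. The arm was clear of everything at the end.

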